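# Hang the red screwdriver in its holder

### The job

Take the red screwdriver out of the wooden tool block and hang it in the metal holder with the silver top plate: shaft down through the holder's eyelet, handle upright, finger guard resting flat on the plate. Leave the yellow and blue screwdrivers where they are in the block.

Things in the scene. Friction and masses are not known exactly. Their poses are not given: they have to be found in the camera images.
- red_driver: Red screwdriver upright in a wooden block. Origin: centre of the finger guard's underside; z up. Above it: guard 42 mm wide, 7 thick, then the round handle to 88 mm, 28-30 mm thick from 25 to 78 mm up. Below: steel shaft 10 mm thick, tip at 55 mm. 0.12 kg. It hangs loosely by its guard in one of three 30 mm holes, 85 mm apart, in the block's top, 75 mm above the bench; lift it 160 mm to carry it over the others.
- yellow_driver: Yellow screwdriver, a bystander in another hole of the wooden block; same shape, size and origin as the red one but with a yellow handle.
- blue_driver: Blue screwdriver, a bystander in another hole of the wooden block; same shape, size and origin as the red one but with a blue handle.
- eyelet (a point): Empty eyelet of the metal holder, fixed to the bench: centre of the 30 mm round through hole at the upper face of a level silver plate, 70 x 70 x 8 mm, 75 mm above the bench; z up. Below the plate 59 mm are free; one black upright carries it at one side, and nothing of the holder rises above the plate.
Not all that is in view belongs to the job. Of the things that look like the red_driver, the smaller one is meant.

How it is judged:
By the outcome, as a careful person would: the job done as asked, in the order asked, and still so for the second after the job is handed in, with the robot touching nothing.
It also fails if it takes over 38 s, if anything falls off the work surface, if the arm or the gripper's body presses on something with over 40 N, if the wrist force passes 120 N, or if a joint passes its speed limit or range.

### The arm

A 6-joint arm with a two-finger parallel gripper is mounted at the origin on the work surface. World frame = base frame: x ahead of the robot, y to its left, z up, the work surface at z = 0. Lengths are in m, angles in rad, forces in N, time in s.
With the tool pointing down it reaches from about 0.275 to 0.725 m from the base axis. Payload 5.6 kg.
Tool frame: the origin (TCP) lies at the very end of the fingers, on their centre line; the grasp point (between the pads) lies 19 mm behind it; z points along the fingers, y is the direction in which the jaws open and shut (so a half turn about z gives the same grasp; the last joint's range is limited). The gripper opens to 85 mm and grips with 20 to 120 N. Pads are 22 mm wide; open, the fingers measure 114 mm over their backs; the gripper's body (76 mm by 85 mm) begins 54 mm behind the grasp point. The pads swing forward as they close: fully open they stand 13 mm farther back than shut.
Start: joints at [-0.914, 0.255, 0.108, 0, -1.424, -0.285], TCP at [0.2, -0.512, 0.231] pointing down, gripper open.
Joint ranges: [-2.95, 2.95], [-1.21, 1.97], [-1.09, 1.5], [-2.87, 1.71], [-2.94, -0.07], [-3.05, 3.05]. Speed limits (rad/s): [2.57, 2.57, 3.14, 3.14, 3.14, 3.14].

### API

Orientations are given as a unit quaternion [w, x, y, z].
In Python, from plant import robot gives the robot as it stands.
- The arm moves only by the tool send_rows, never from a script. Its argument "series" is a list of rows, each a list of 3 entries, a list of its own where there are three numbers: the shift along the world's x, y, z in m, then the turn, a rotation vector about the world's x, y, z in rad, then the finger opening in m, from 0 to 0.0854. In form: [[[tx, ty, tz], [wx, wy, wz], hand], ...]. A call has 1 to 8 rows; each row is the pose to reach, as a shift and turn from the pose measured when the call began; what a row does not reach only later rows make up. A row lasts 1/12 s, in which the tool goes at most 41.7 mm and 7.16 degrees, less where a joint would pass 70% of its speed; a pose out of reach is approached as far as the arm can. A call with a gripper value outside its range is refused whole. The fingers move at their own pace and stop on an object; "newtons" is the grip in N (left out, the last holds). Time passes only in rows, so rows that repeat a pose let the fingers close. It gives the time, the measured TCP pose, the force and the opening at its end, in the units of the state.
- robot.read_state(): the state, without advancing time (a new reading comes with each control period).
- robot.snapshot(name): name is "scene" or "side" or "wrist"; returns a dict with "color" (420x560x3 uint8, blue, green, red), "mtx" (3x3 intrinsics, pixels), "R" (3x3) and "t" (3): a world point X has camera coordinates R X + t. Camera axes: x right, y down, z forward; pixel columns grow to the right and rows downward; lengths in m; the calibration is good to about 2 mm. A picture is of the moment at which its call begins. There is no depth.
- robot.hand_in(): hands the job in, once; it reports no verdict.
The state is a dict: "time_s": time; "qpos": joint angles; "qvel": joint speeds; "effort": joint torques, N m; "position": TCP position; "tcp_rot": TCP orientation; "contact_force": force on the tool from outside, world axes, zero at the start; "wrist_torque": the same for the moment, N m; "finger_gap": finger opening in m.
Only numpy, scipy, OpenCV 4.12 (cv2) and the standard library are available. Lean on these libraries where they do the work, as an engineer would, in place of code of your own. Each camera call takes 0.05 s, during which the arm holds its last target.

## Working session

There is one attempt and no reset: what is moved stays moved. The work goes in short steps, Python scripts to look and compute and a tool call to move; the robot and the scene stay as the last step left them, time stands still between calls to the robot, and variables do not carry over. Pictures are saved under pics/ and viewed, and the job is handed in when it is done.

Besides the shell and the picture viewer there is one more tool, called by a JSON object that holds its "method" and its "body". send_rows: Moves the arm, as the interface text tells. Its arguments: {"type":"object","properties":{"series":{"type":"array","items":{"type":"array"}},"newtons":{"type":"number"}},"required":["series"]}

```bash
mkdir -p pics; ls; cat > h.py <<'E'
import numpy as np,cv2,json,pickle
from plant import robot
def snap(n,f):
    s=robot.snapshot(n); cv2.imwrite(f'pics/{f}.png',s['color']); pickle.dump(s,open(f'pics/{f}.pkl','wb')); return s
def load(f): return pickle.load(open(f'pics/{f}.pkl','rb'))
def ray(s,uv):
    d=np.linalg.inv(s['mtx'])@np.array([uv[0],uv[1],1.]); R=np.array(s['R']);t=np.array(s['t']).ravel()
    return -R.T@t, R.T@d
def atz(s,uv,z):
    c,d=ray(s,uv); return c+d*(z-c[2])/d[2]
def proj(s,X):
    p=s['mtx']@(np.array(s['R'])@np.array(X)+np.array(s['t']).ravel()); return p[:2]/p[2]
def tri(*a):
    A=np.zeros((3,3));b=np.zeros(3)
    for s,uv in a:
        c,d=ray(s,uv);d=d/np.linalg.norm(d);P=np.eye(3)-np.outer(d,d);A+=P;b+=P@c
    X=np.linalg.solve(A,b); return X,[proj(s,X)-uv for s,uv in a]
def crop(f,x0,y0,x1,y1,k,o):
    im=cv2.imread(f'pics/{f}.png')[y0:y1,x0:x1]; cv2.imwrite(f'pics/{o}.png',cv2.resize(im,None,fx=k,fy=k,interpolation=cv2.INTER_CUBIC))
E
python3 - <<'E'
from h import *
for n in ['scene','side','wrist']: 
    s=snap(n,n+'0'); print(n,s['mtx'].tolist(),(-s['R'].T@np.ravel(s['t'])).round(3))
print(robot.read_state())
E
```

```text
pics
scene [[406.11090340361534, 0.0, 281.77708479036573], [0.0, 406.11090340361534, 210.97573612669947], [0.0, 0.0, 1.0]] [ 1.274 -0.253  0.608]
side [[404.1293415500534, 0.0, 273.87457527086957], [0.0, 404.1293415500534, 214.55825392670906], [0.0, 0.0, 1.0]] [0.347 0.621 0.465]
wrist [[344.25213690674445, 0.0, 282.2222432567882], [0.0, 344.25213690674445, 209.5833082593817], [0.0, 0.0, 1.0]] [ 0.13  -0.539  0.373]
{'time_s': 0.15, 'qpos': array([-9.14411628e-01,  2.55623824e-01,  1.07279632e-01, -2.99670846e-04,
       -1.42390167e+00, -2.84601646e-01]), 'qvel': array([-0.00143813, -0.00145938,  0.0028818 ,  0.00171386,  0.00022226,
        0.00099041]), 'effort': array([ 1.10320285e-03, -3.86940622e+01,  2.38082063e+01,  5.36661074e+00,
       -4.57739487e-03,  4.15281463e-07]), 'position': array([ 0.19969442, -0.51206525,  0.23059635]), 'tcp_rot': array([-1.96454601e-04, -1.84801065e-01,  9.82775671e-01,  7.13205642e-04]), 'contact_force': array([ 0.3671563 ,  0.66813608, -0.34682562]), 'wrist_torque': array([ 0.03062004, -0.0138926 , -0.02747201]), 'finger_gap': 0.0851162326000785}
```

View pics/scene0.png

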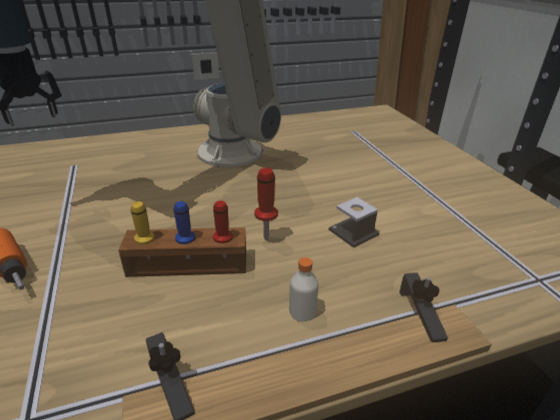

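View pics/side0.png

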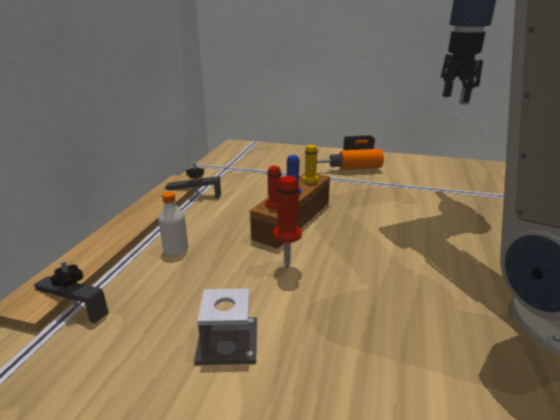

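View pics/wrist0.png

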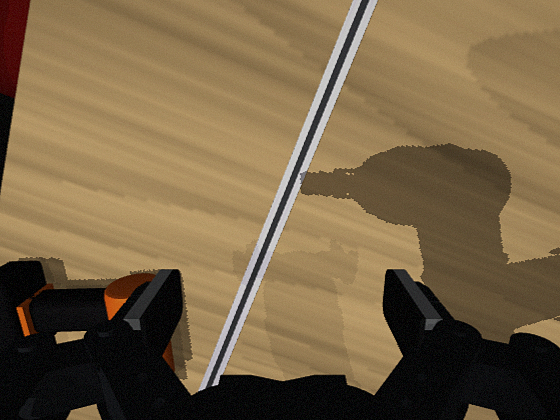

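The scene view shows two candidates for the red driver. One is the red driver in the block at scene (221,222) / side (274,187). The other is a larger red one standing free at scene (266,195) / side (287,205). The smaller one, in the block, fits the description. The plate with the eyelet is at scene (357,209) / side (225,303). I'll check with close crops.

```bash
python3 - <<'E'
from h import *
crop('scene0',110,155,290,285,4,'c1')
crop('side0',230,130,350,280,4,'c2')
crop('scene0',320,185,390,250,8,'c3')
crop('side0',180,270,280,370,6,'c4')
E
```

```text
(no output)
```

View pics/c1.png

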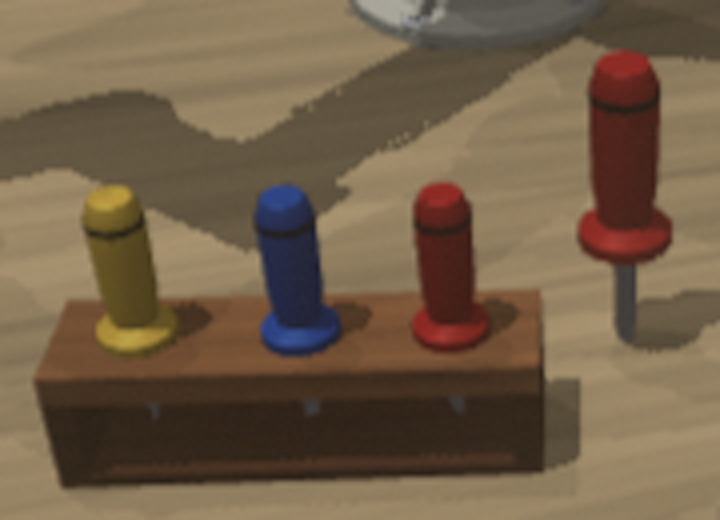

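View pics/c2.png

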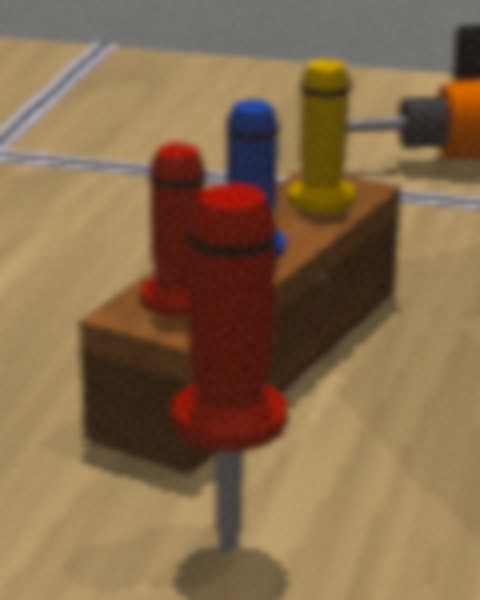

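View pics/c3.png

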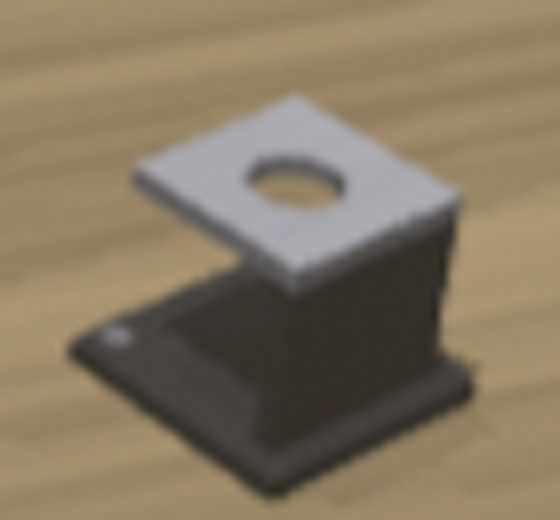

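View pics/c4.png

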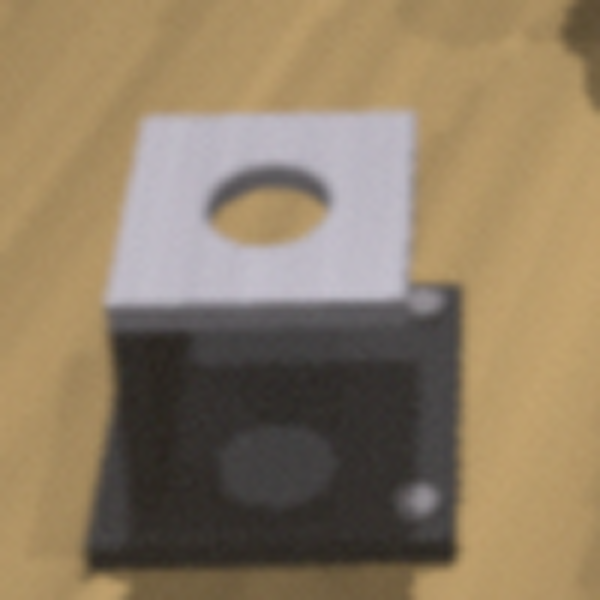

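```bash
python3 - <<'E'
from h import *
a=load('scene0');b=load('side0')
C=lambda u,v,k,x,y:np.array([u/k+x,v/k+y])
def p(n,u,v):
    X,e=tri((a,u),(b,v)); print(n,X.round(4),[x.round(1) for x in e], 'r',np.hypot(*X[:2]).round(3))
p('redtop',C(443,190,4,110,155),C(178,150,4,230,130))
p('redguard',C(451,325,4,110,155),C(175,293,4,230,130))
p('redstripe',C(443,228,4,110,155),C(177,184,4,230,130))
p('bluetop',C(284,192,4,110,155),C(252,106,4,230,130))
p('yeltop',C(112,190,4,110,155),C(326,66,4,230,130))
p('bigtop',C(624,62,4,110,155),C(233,195,4,230,130))
p('bigguard',C(625,235,4,110,155),C(229,412,4,230,130))
p('bigtip',C(626,340,4,110,155),C(229,548,4,230,130))
eu,ev=C(296,183,8,320,185),C(269,205,6,180,270)
p('eye',eu,ev); print(atz(a,eu,.075),atz(b,ev,.075))
# plate corners
for q in [(145,115),(413,112),(408,302),(108,304)]: print('side',atz(b,C(*q,6,180,270),.075).round(4))
for q in [(295,95),(460,197),(293,277),(135,172)]: print('scene',atz(a,C(*q,8,320,185),.075).round(4))
for q in [(70,300),(542,292),(543,373),(38,380)]: print('block',atz(a,C(*q,4,110,155),.075).round(4))
p('botcap',np.array([305,265.]),np.array([169,197.]))
E
```

```text
redtop [ 0.5691 -0.1382  0.1618] [array([-0.1, -0.1]), array([-0.1,  0.1])] r 0.586
redguard [ 0.572  -0.1401  0.0778] [array([-0.1, -0.1]), array([-0.1,  0.1])] r 0.589
redstripe [ 0.5711 -0.1405  0.1409] [array([-0.3, -0.4]), array([-0.4,  0.4])] r 0.588
bluetop [ 0.5481 -0.2154  0.1619] [array([0.1, 0.1]), array([ 0.1, -0.1])] r 0.589
yeltop [ 0.5223 -0.2976  0.1621] [array([0.3, 0.5]), array([ 0.3, -0.5])] r 0.601
bigtop [ 0.5105 -0.0235  0.1886] [array([-0.2, -0.2]), array([-0.2,  0.3])] r 0.511
bigguard [ 0.5124 -0.0247  0.0758] [array([-0.4, -0.4]), array([-0.5,  0.5])] r 0.513
bigtip [ 0.5119 -0.0244 -0.0024] [array([-0.4, -0.4]), array([-0.5,  0.5])] r 0.512
eye [0.5503 0.1947 0.0725] [array([-0.3, -0.2]), array([-0.5,  0.4])] r 0.584
[0.55474513 0.1928852  0.075     ] [0.5485201 0.1964284 0.075    ]
side [0.5927 0.1724 0.075 ]
side [0.5267 0.1527 0.075 ]
side [0.5045 0.2194 0.075 ]
side [0.5712 0.2389 0.075 ]
scene [0.5087 0.2166 0.075 ]
scene [0.5766 0.2366 0.075 ]
scene [0.5995 0.1685 0.075 ]
scene [0.5345 0.1489 0.075 ]
block [ 0.483  -0.3337  0.075 ]
block [ 0.554  -0.0848  0.075 ]
block [ 0.6239 -0.1025  0.075 ]
block [ 0.5507 -0.3509  0.075 ]
botcap [ 0.7585 -0.0261  0.1211] [array([-0.5, -0.3]), array([-0.4,  0.3])] r 0.759
```

The in-block red driver's top triangulates to z=0.162, which matches the expected 0.163. The larger lookalike's top is at 0.189, so it's the decoy. The red axis is at about (0.571, -0.140) and the eyelet at about (0.551, 0.195). I'll move above the red driver with the jaws across the block row, which needs a yaw of about +0.92.

{"method": "send_rows", "body": {"series": [[[0.03,0.03,0.02],[0,0,0.08],0.085],[[0.06,0.06,0.02],[0,0,0.18],0.085],[[0.087,0.087,0.02],[0,0,0.28],0.085],[[0.114,0.114,0.02],[0,0,0.38],0.085],[[0.141,0.141,0.02],[0,0,0.48],0.085],[[0.168,0.168,0.02],[0,0,0.58],0.085],[[0.195,0.195,0.02],[0,0,0.68],0.085],[[0.222,0.222,0.02],[0,0,0.78],0.085]], "newtons": 40}}

```text
time_s: 0.82
position: [0.4226, -0.2883, 0.2506]
tcp_rot: [-0.0, -0.547, 0.837, 0.001]
contact_force: [0.3, -1.1, 0.2]
finger_gap: 0.085
```

{"method": "send_rows", "body": {"series": [[[0.027,0.027,0],[0,0,0.06],0.085],[[0.054,0.054,0],[0,0,0.12],0.085],[[0.081,0.081,0],[0,0,0.14],0.085],[[0.108,0.108,0],[0,0,0.14],0.085],[[0.13,0.13,0],[0,0,0.14],0.085],[[0.145,0.145,0],[0,0,0.14],0.085],[[0.148,0.148,0],[0,0,0.14],0.085]]}}

```text
time_s: 1.4
position: [0.5724, -0.1375, 0.249]
tcp_rot: [-0.001, -0.605, 0.796, 0.002]
contact_force: [0.1, 0.4, -1.0]
finger_gap: 0.0852
```

```bash
python3 - <<'E'
from h import *
s=snap('wrist','wrist1'); st=robot.read_state()
print(st['position'],st['tcp_rot'],(-s['R'].T@np.ravel(s['t'])).round(3), s['R'].round(3))
print(proj(s,[.571,-.14,.163]),proj(s,[.571,-.14,.075]))
snap('scene','scene1');snap('side','side1')
E
```

```text
[ 0.5717873  -0.1382972   0.24917213] [-0.00108811 -0.60496421  0.79625064  0.00142757] [ 0.552 -0.209  0.391] [[-0.963  0.268  0.005]
 [ 0.258  0.922  0.29 ]
 [ 0.073  0.281 -0.957]]
[281.04988591 212.27853692] [280.84603846 184.41396354]
```

View pics/wrist1.png

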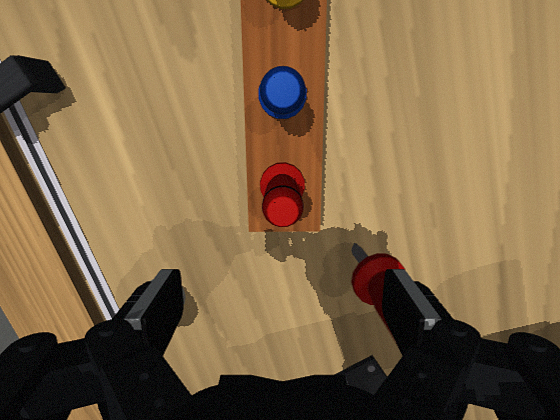

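View pics/scene1.png

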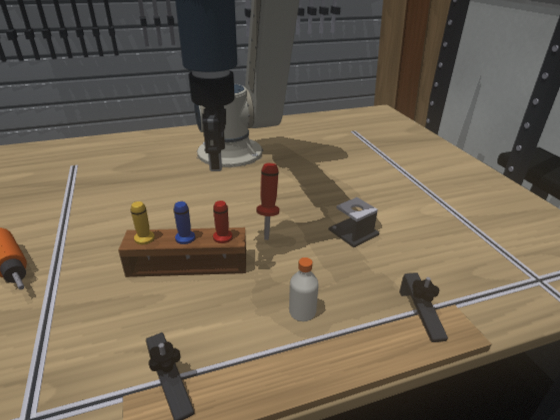

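The wrist view shows red's top at (283,208) and its guard at (282,184), against predicted (281,212) and (281,184), so the estimate is good. The big lookalike seems to have shifted slightly, so I'll check that.

```bash
python3 - <<'E'
from h import *
crop('scene1',190,60,330,260,3,'d1')
crop('side1',180,60,360,290,2.6,'d2')
w=load('wrist1');print(atz(w,(283,208),.163),atz(w,(282.5,183),.082))
im1=cv2.imread('pics/d1.png');im2=cv2.imread('pics/d2.png');h=max(im1.shape[0],im2.shape[0])
o=np.zeros((h,im1.shape[1]+im2.shape[1],3),np.uint8);o[:im1.shape[0],:im1.shape[1]]=im1;o[:im2.shape[0],im1.shape[1]:]=im2
print(o.shape);cv2.imwrite('pics/d.png',o[:600,:])
E
```

```text
[ 0.56886721 -0.14262249  0.163     ] [ 0.56876983 -0.14238714  0.082     ]
(600, 888, 3)
```

View pics/d1.png

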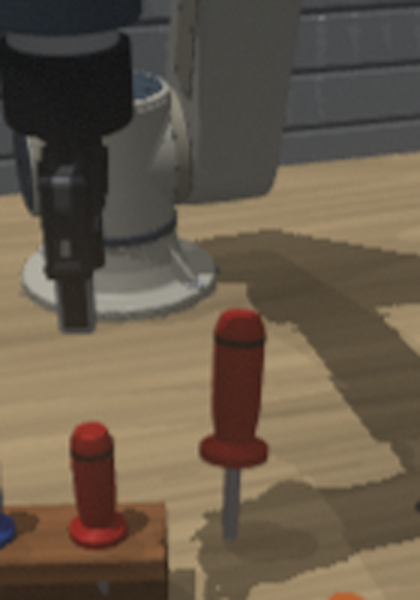

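View pics/d2.png

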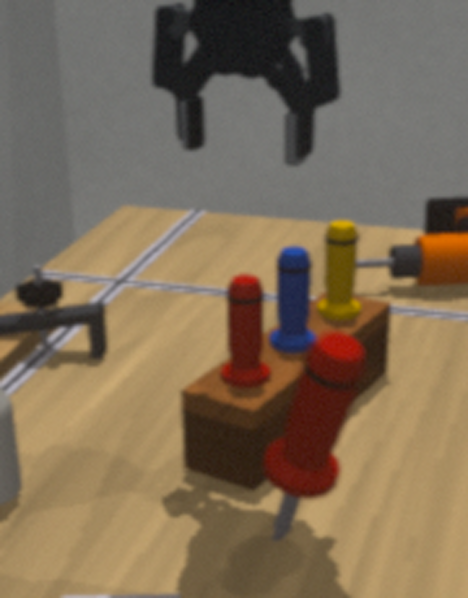

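The big lookalike was balanced freely and is tipping toward the robot base, away from the block and untouched by the arm. The red driver's axis is at about (0.570, -0.141). I'll descend.

{"method": "send_rows", "body": {"series": [[[-0.002,-0.003,-0.015],[0,0,0],0.085],[[-0.002,-0.003,-0.035],[0,0,0],0.085],[[-0.002,-0.003,-0.058],[0,0,0],0.085],[[-0.002,-0.003,-0.082],[0,0,0],0.085],[[-0.002,-0.003,-0.105],[0,0,0],0.085],[[-0.002,-0.003,-0.125],[0,0,0],0.085],[[-0.002,-0.003,-0.138],[0,0,0],0.085],[[-0.002,-0.003,-0.141],[0,0,0],0.085]]}}

```text
time_s: 2.22
position: [0.5658, -0.1443, 0.1067]
tcp_rot: [-0.003, -0.603, 0.797, 0.003]
contact_force: [-0.2, 0.8, -0.2]
finger_gap: 0.0848
```

```bash
python3 - <<'E'
from h import *
snap('wrist','wrist2');snap('scene','scene2');snap('side','side2')
st=robot.read_state(); print(st['position'],st['contact_force'])
crop('scene2',100,60,400,280,2.6,'e1')
crop('side2',130,60,430,290,2.4,'e2')
E
```

```text
[ 0.56836079 -0.14421678  0.11012915] [ 0.47643381 -0.19621105  0.60207032]
```

View pics/wrist2.png

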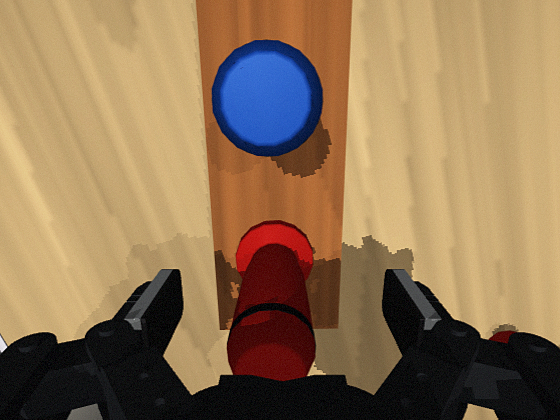

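View pics/e1.png

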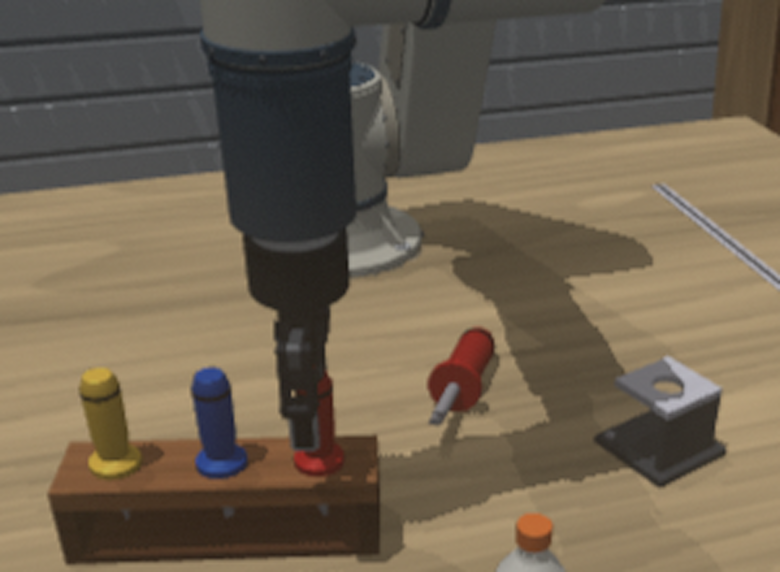

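View pics/e2.png

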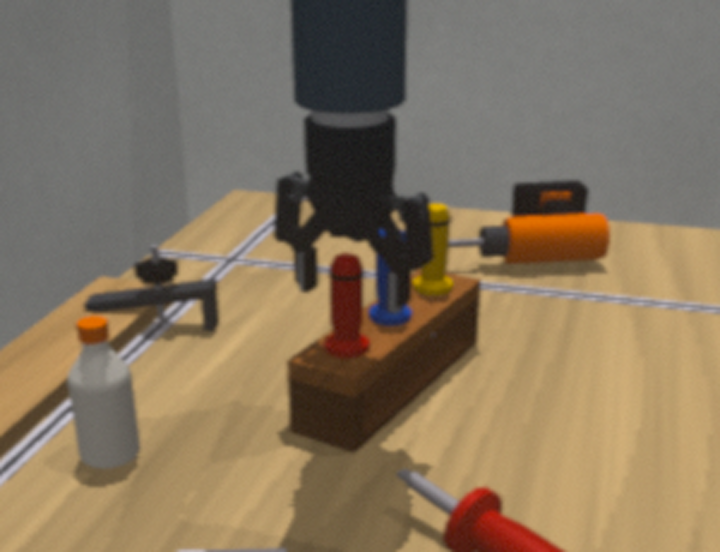

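```bash
python3 - <<'E'
from h import *
w=load('wrist2')
for X in ([.57,-.141],[.5684,-.1442]): print(proj(w,X+[.1405]),proj(w,X+[.082]),proj(w,X+[.075+.025]))
print(atz(w,(275,250),.082), atz(w,(273,312),.1405))
st=robot.read_state();print(st['position'],st['qvel'].round(3))
E
```

```text
[271.88299948 327.48236034] [274.06254468 259.42782188] [273.5493098  275.45316654]
[273.63541415 319.19004042] [275.28612169 253.31689951] [274.89814874 268.79934937]
[ 0.56801881 -0.14605987  0.082     ] [ 0.56778208 -0.14715017  0.1405    ]
[ 0.56836079 -0.14421678  0.11012915] [ 0.007 -0.01   0.022  0.003 -0.001 -0.   ]
```

The driver sits on the jaw centre line at about (0.568, -0.145), with the TCP at (0.568, -0.144). I'll close the gripper.

{"method": "send_rows", "body": {"series": [[[0,0,0],[0,0,0],0.01],[[0,0,0],[0,0,0],0.01],[[0,0,0],[0,0,0],0.01],[[0,0,0],[0,0,0],0.01],[[0,0,0],[0,0,0],0.01],[[0,0,0],[0,0,0],0.01],[[0,0,0],[0,0,0],0.01],[[0,0,0],[0,0,0],0.01]], "newtons": 50}}

```text
time_s: 3.03
position: [0.5687, -0.1442, 0.1106]
tcp_rot: [-0.0, -0.604, 0.797, 0.0]
contact_force: [-0.2, 0.2, 2.9]
finger_gap: 0.0285
```

The gap is 28.5 mm, so it holds the handle. Now I'll lift straight up.

{"method": "send_rows", "body": {"series": [[[0,0,0.01],[0,0,0],0.01],[[0,0,0.025],[0,0,0],0.01],[[0,0,0.045],[0,0,0],0.01],[[0,0,0.072],[0,0,0],0.01],[[0,0,0.1],[0,0,0],0.01],[[0,0,0.13],[0,0,0],0.01],[[0,0,0.16],[0,0,0],0.01],[[0,0,0.18],[0,0,0],0.01]]}}

```text
time_s: 3.7
position: [0.5688, -0.1445, 0.2942]
tcp_rot: [0.001, -0.604, 0.797, -0.001]
contact_force: [0.9, -0.9, -1.3]
finger_gap: 0.0286
```

```bash
python3 - <<'E'
from h import *
snap('wrist','wrist3');snap('scene','scene3');snap('side','side3')
st=robot.read_state(); print(st['position'],st['contact_force'],st['finger_gap'])
E
```

```text
[ 0.56920931 -0.14417671  0.29250432] [-0.24054642  0.34602681 -2.02274886] 0.028791553511854914
```

View pics/wrist3.png

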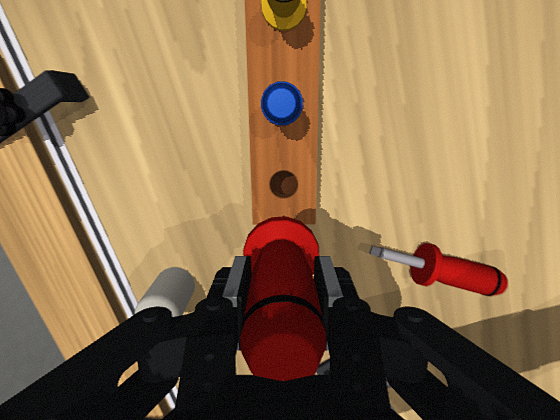

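View pics/scene3.png

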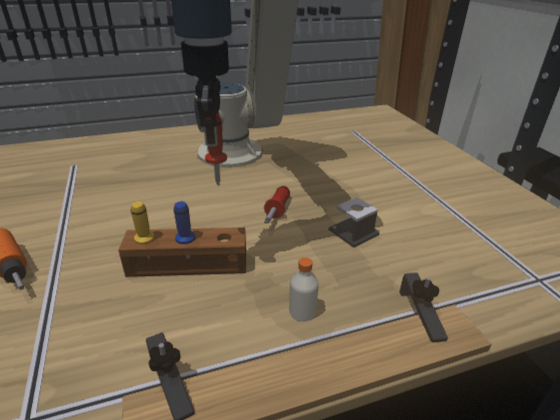

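View pics/side3.png

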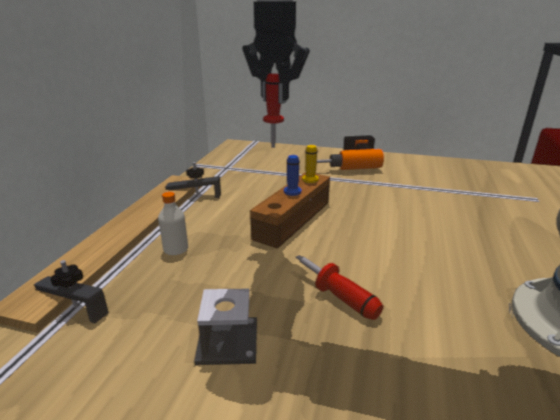

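The red driver hangs upright in the grip, seen at scene (216,150). Yellow and blue are undisturbed, and the big lookalike lies still at side (350,292). Now I'll carry it over to the eyelet.

{"method": "send_rows", "body": {"series": [[[0,0.012,0],[0,0,0],0.01],[[-0.002,0.032,0],[0,0,0],0.01],[[-0.004,0.06,0],[0,0,0],0.01],[[-0.006,0.09,0],[0,0,0],0.01],[[-0.008,0.12,0],[0,0,0],0.01],[[-0.01,0.15,0],[0,0,0],0.01],[[-0.012,0.18,0],[0,0,0],0.01],[[-0.013,0.21,0],[0,0,0],0.01]]}}

```text
time_s: 4.52
position: [0.5548, 0.0677, 0.2911]
tcp_rot: [-0.0, -0.604, 0.797, -0.0]
contact_force: [-0.0, 0.3, -1.1]
finger_gap: 0.0285
```

{"method": "send_rows", "body": {"series": [[[-0.002,0.028,0],[0,0,0],0.01],[[-0.004,0.056,0],[0,0,0],0.01],[[-0.005,0.084,0],[0,0,0],0.01],[[-0.006,0.108,0],[0,0,0],0.01],[[-0.006,0.125,0],[0,0,0],0.01],[[-0.006,0.133,0],[0,0,0],0.01],[[-0.006,0.133,0],[0,0,0],0.01],[[-0.006,0.133,0],[0,0,0],0.01]]}}

```text
time_s: 5.18
position: [0.5484, 0.2005, 0.2902]
tcp_rot: [-0.001, -0.604, 0.797, -0.0]
contact_force: [0.5, 0.0, -0.9]
finger_gap: 0.0286
```

```bash
python3 - <<'E'
from h import *
snap('wrist','wrist4');snap('scene','scene4');snap('side','side4')
st=robot.read_state(); print(st['position'],st['tcp_rot'],st['contact_force'],st['finger_gap'],st['time_s'])
crop('scene4',310,90,410,250,3.7,'f1')
crop('side4',160,50,300,370,1.85,'f2')
crop('wrist4',200,100,380,260,4,'f3')
E
```

```text
[0.54880776 0.19965036 0.29109067] [-4.59134890e-04 -6.03598540e-01  7.97288234e-01 -2.50859548e-04] [ 0.17919352 -0.90090723 -0.88506863] 0.028901367811051654 5.3333
```

View pics/wrist4.png

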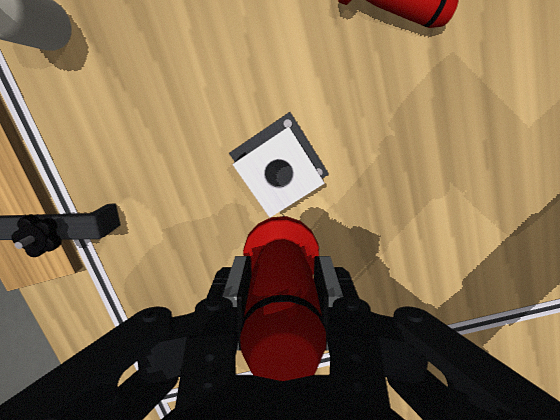

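View pics/f3.png

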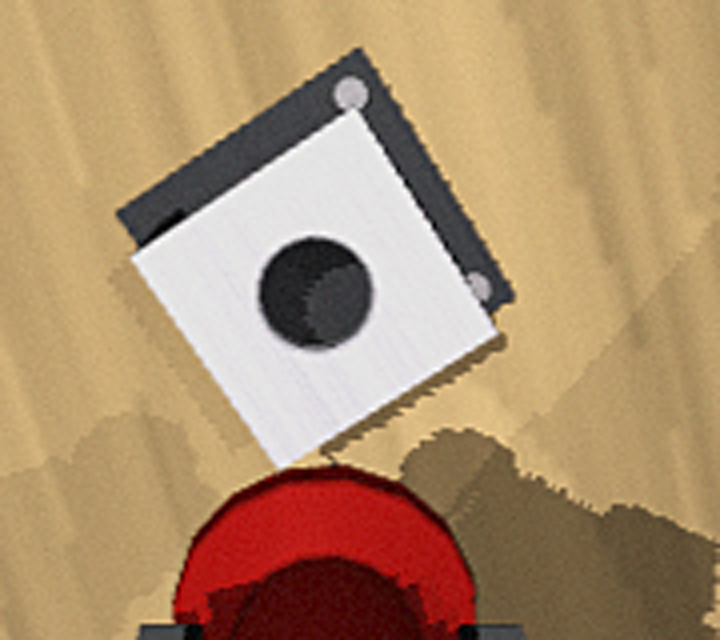

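View pics/scene4.png

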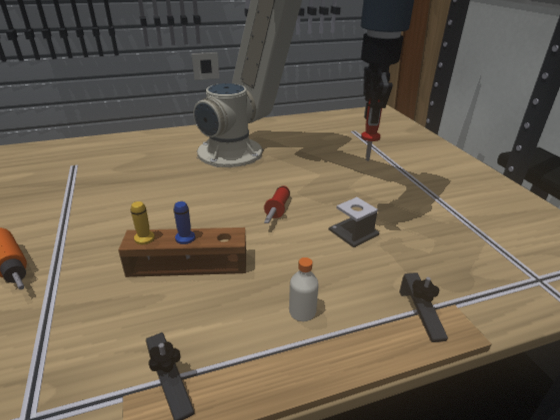

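View pics/side4.png

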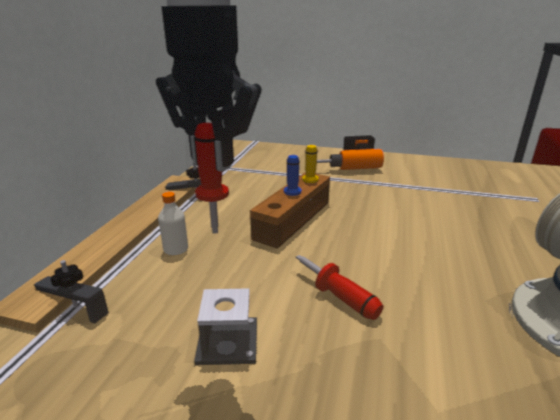

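```bash
python3 - <<'E'
from h import *
w=load('wrist4'); print('eye wrist',atz(w,(278.8,173.2),.075), 'tcp below px',proj(w,[.5488,.1997,.075]))
for q in [(358,107),(497,333),(283,468),(133,258)]: print(atz(w,(q[0]/4+200,q[1]/4+100),.075).round(4))
w3=load('wrist3'); print('blockhole',atz(w3,(284,183),.075))
a=load('scene4');b=load('side4')
crop('scene4',340,90,410,180,6,'g1');crop('side4',170,100,260,250,4,'g2')
E
```

```text
eye wrist [0.54854741 0.19412614 0.075     ] tcp below px [280.00912898 178.28595948]
[0.5252 0.1513 0.075 ]
[0.5051 0.2175 0.075 ]
[0.5702 0.2383 0.075 ]
[0.5918 0.1724 0.075 ]
blockhole [ 0.56767162 -0.13832022  0.075     ]
```

View pics/g1.png

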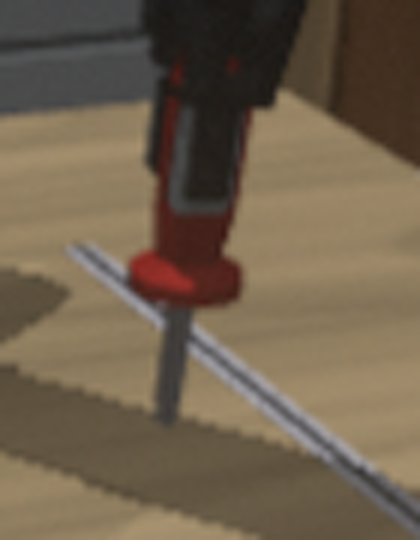

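View pics/g2.png

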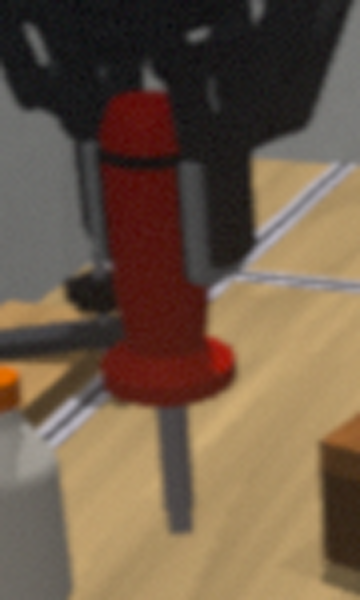

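```bash
python3 - <<'E'
from h import *
a=load('scene4');b=load('side4')
def p(n,u,v):
    X,e=tri((a,u),(b,v)); print(n,X.round(4),[x.round(1) for x in e])
p('tip',np.array([367.7,159.8]),np.array([215,232.3]))
p('guard',np.array([186/6+340,278/6+90]),np.array([168/4+170,372/4+100]))
print('expect vertical under tcp',proj(a,[.5488,.1997,.202]),proj(b,[.5488,.1997,.202]),proj(b,[.5488,.1997,.345]))
E
```

```text
tip [0.5507 0.205  0.2006] [array([-0.2, -0.2]), array([-0.4,  0.3])]
guard [0.5499 0.2052 0.2571] [array([-0.2, -0.2]), array([-0.4,  0.3])]
expect vertical under tcp [365.06446318 158.99067898] [217.44304552 229.91264137] [208.36016915 121.77910287]
```

Both methods agree. The fixed cameras put the tip at (0.5507, 0.2050) and the eyelet at (0.5503, 0.1947), so I need about -0.010 in y. The wrist view gives the eyelet at (0.5485, 0.1941). I'll shift and lower until the tip is just above the plate, then look again.

{"method": "send_rows", "body": {"series": [[[0,-0.005,-0.015],[0,0,0],0.01],[[0,-0.0095,-0.035],[0,0,0],0.01],[[0,-0.0095,-0.058],[0,0,0],0.01],[[0,-0.0095,-0.08],[0,0,0],0.01],[[0,-0.0095,-0.098],[0,0,0],0.01],[[0,-0.0095,-0.108],[0,0,0],0.01],[[0,-0.0095,-0.11],[0,0,0],0.01],[[0,-0.0095,-0.11],[0,0,0],0.01]]}}

```text
time_s: 6.0
position: [0.5489, 0.1895, 0.1812]
tcp_rot: [-0.001, -0.603, 0.797, -0.0]
contact_force: [-0.0, 0.2, -1.3]
finger_gap: 0.0283
```

```bash
python3 - <<'E'
from h import *
snap('scene','scene5');snap('side','side5')
st=robot.read_state(); print(st['position'],st['contact_force'],st['finger_gap'],st['time_s'])
crop('scene5',320,140,400,250,5,'i1');crop('side5',170,170,290,370,3,'i2')
E
```

```text
[0.54965013 0.19013048 0.18264397] [-0.69557354  0.22208446 -0.30591107] 0.02857714444061146 6.1
```

View pics/i1.png

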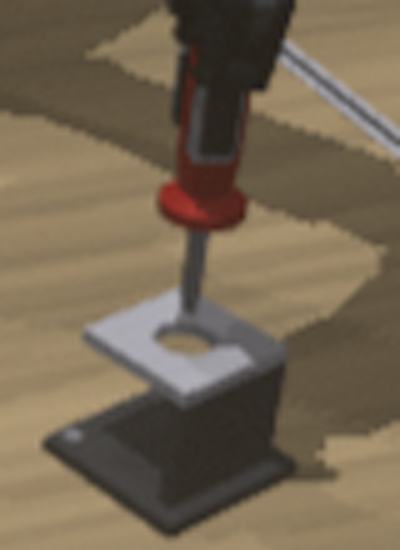

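View pics/i2.png

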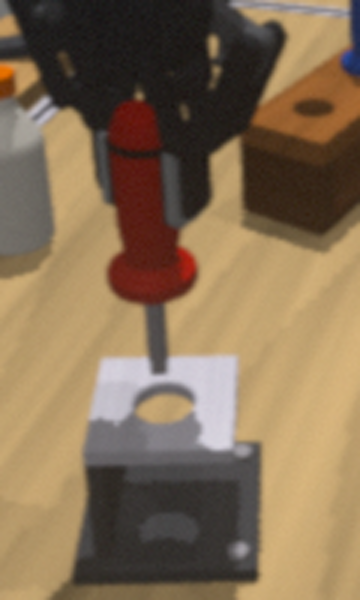

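```bash
python3 - <<'E'
from h import *
a=load('scene5');b=load('side5')
def p(n,u,v):
    X,e=tri((a,u),(b,v)); print(n,X.round(4),[x.round(1) for x in e])
p('tip',np.array([357.7,202]),np.array([222.7,293.8]))
p('eye',np.array([357.1,207.7]),np.array([224.9,304.5]))
E
```

```text
tip [0.5524 0.1935 0.0906] [array([-0.2, -0.1]), array([-0.3,  0.2])]
eye [0.5498 0.1953 0.0725] [array([-0.3, -0.2]), array([-0.5,  0.3])]
```

The tip is about 3 mm from the eyelet centre, against 10 mm of play. I'll correct by (-2, +1) mm and insert.

{"method": "send_rows", "body": {"series": [[[-0.002,0.001,-0.004],[0,0,0],0.01],[[-0.002,0.001,-0.014],[0,0,0],0.01],[[-0.002,0.001,-0.026],[0,0,0],0.01],[[-0.002,0.001,-0.038],[0,0,0],0.01],[[-0.002,0.001,-0.05],[0,0,0],0.01],[[-0.002,0.001,-0.06],[0,0,0],0.01],[[-0.002,0.001,-0.066],[0,0,0],0.01],[[-0.002,0.001,-0.068],[0,0,0],0.01]]}}

```text
time_s: 6.77
position: [0.5471, 0.1909, 0.1133]
tcp_rot: [-0.0, -0.604, 0.797, -0.0]
contact_force: [-0.5, 0.6, -1.1]
finger_gap: 0.0283
```

```bash
python3 - <<'E'
from h import *
snap('scene','scene6');snap('side','side6')
st=robot.read_state(); print(st['position'],st['contact_force'],st['wrist_torque'],st['finger_gap'],st['time_s'])
crop('scene6',320,140,400,250,5,'j1');crop('side6',170,170,290,370,3,'j2')
E
```

```text
[0.54764391 0.19110733 0.11447986] [-0.57351657 -0.09172025 -1.74078859] [-0.08145232 -0.04170847  0.0715816 ] 0.028685578206090398 6.8667
```

View pics/j1.png

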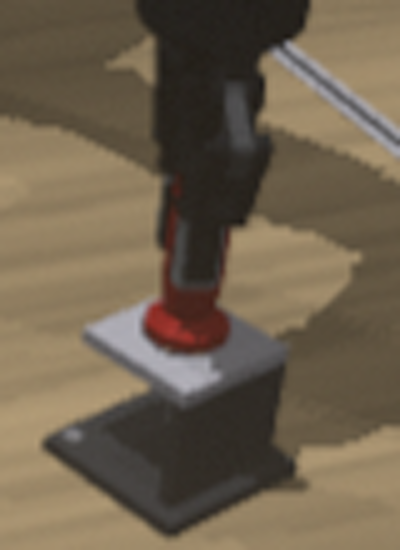

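View pics/j2.png

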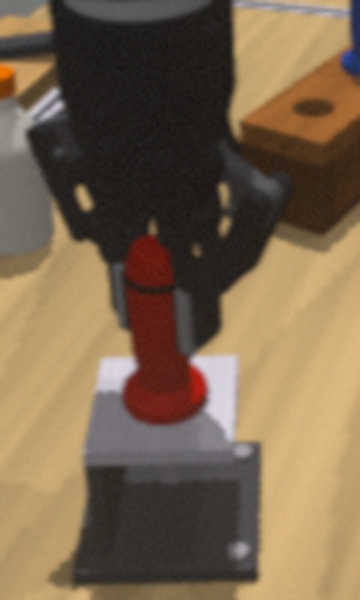

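The shaft is in, with no contact yet and the guard about 3–4 mm above the plate. I'll lower gently until it touches.

{"method": "send_rows", "body": {"series": [[[0,0,-0.001],[0,0,0],0.01],[[0,0,-0.0025],[0,0,0],0.01],[[0,0,-0.004],[0,0,0],0.01],[[0,0,-0.004],[0,0,0],0.01],[[0,0,-0.004],[0,0,0],0.01]]}}

```text
time_s: 7.28
position: [0.5478, 0.1912, 0.1107]
tcp_rot: [0.001, -0.604, 0.797, -0.001]
contact_force: [0.7, -0.5, -0.2]
finger_gap: 0.0287
```

{"method": "send_rows", "body": {"series": [[[0,0,-0.001],[0,0,0],0.01],[[0,0,-0.0015],[0,0,0],0.01],[[0,0,-0.0015],[0,0,0],0.01]]}}

```text
time_s: 7.53
position: [0.548, 0.1913, 0.1106]
tcp_rot: [0.001, -0.604, 0.797, -0.001]
contact_force: [-3.1, 0.6, 5.9]
finger_gap: 0.0281
```

The force is +5.9 N at the same height as the driver hung in the block, so the guard is seated. Releasing.

{"method": "send_rows", "body": {"series": [[[0,0,0],[0,0,0],0.036],[[0,0,0],[0,0,0],0.045],[[0,0,0],[0,0,0],0.06],[[0,0,0],[0,0,0],0.085],[[0,0,0],[0,0,0],0.085],[[0,0,0],[0,0,0],0.085],[[0,0,0],[0,0,0],0.085],[[0,0,0],[0,0,0],0.085]]}}

```text
time_s: 8.2
position: [0.5481, 0.1913, 0.1105]
tcp_rot: [0.001, -0.604, 0.797, -0.001]
contact_force: [0.2, 0.6, -0.7]
finger_gap: 0.085
```

{"method": "send_rows", "body": {"series": [[[0,0,0.008],[0,0,0],0.085],[[0,0,0.022],[0,0,0],0.085],[[0,0,0.042],[0,0,0],0.085],[[0,0,0.068],[0,0,0],0.085],[[0,0,0.096],[0,0,0],0.085],[[0,0,0.125],[0,0,0],0.085],[[0,0,0.15],[0,0,0],0.085],[[0,0,0.16],[0,0,0],0.085]]}}

```text
time_s: 8.87
position: [0.5493, 0.1914, 0.2757]
tcp_rot: [0.005, -0.604, 0.797, -0.002]
contact_force: [0.1, 0.6, 0.4]
finger_gap: 0.0855
```

```bash
python3 - <<'E'
from h import *
snap('scene','scene7');snap('side','side7');snap('wrist','wrist7')
st=robot.read_state(); print(st['position'],st['contact_force'],st['finger_gap'],st['time_s'])
crop('scene7',310,140,410,250,5,'k1');crop('side7',170,200,290,370,3.5,'k2')
E
```

```text
[0.54820151 0.19150126 0.27136199] [ 0.04043081 -0.24556594 -0.65521458] 0.08556212813347727 9.0167
```

View pics/k1.png

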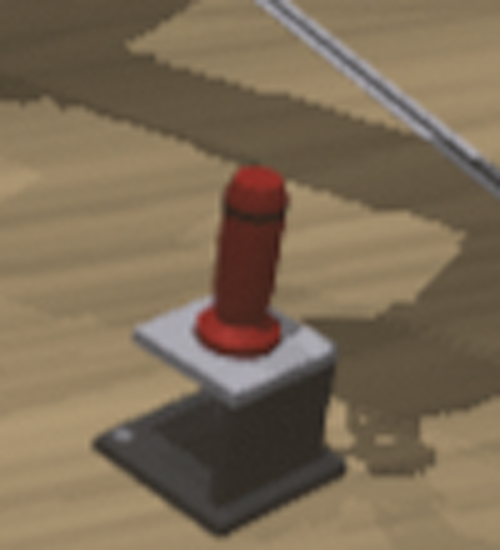

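View pics/k2.png

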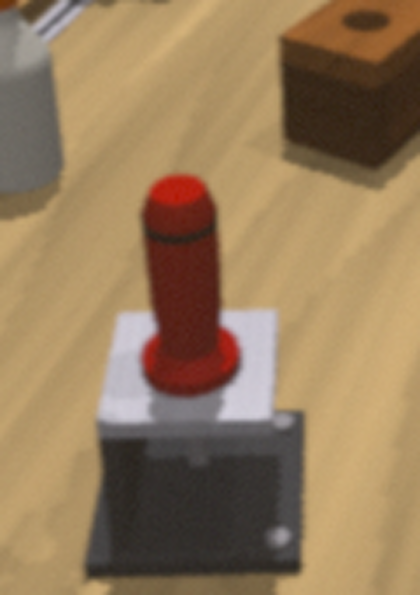

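View pics/scene7.png

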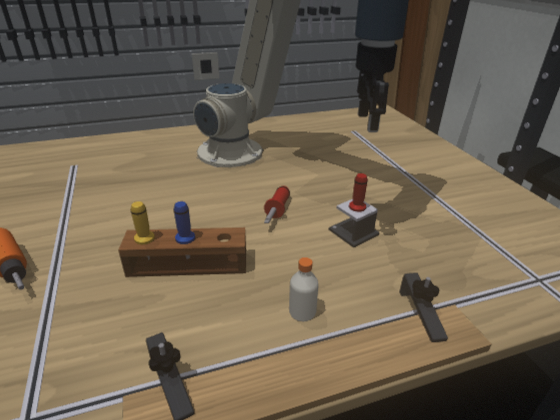

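View pics/wrist7.png

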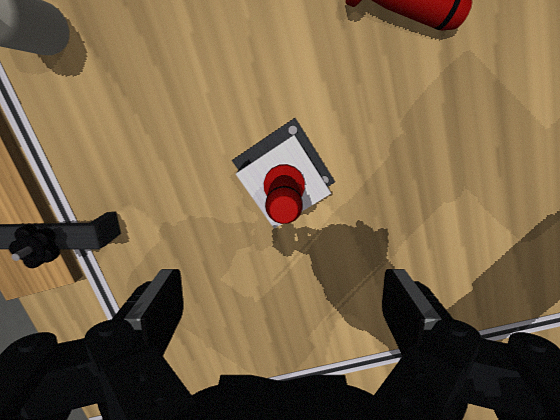

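The driver stands in the eyelet with its guard on the plate, and yellow and blue are unchanged. I'll check that it's upright and still.

```bash
python3 - <<'E'
from h import *
a=load('scene7');b=load('side7')
def p(n,u,v):
    X,e=tri((a,u),(b,v)); print(n,X.round(4),[x.round(1) for x in e])
p('top',np.array([361.8,175.2]),np.array([221.4,252.5]))
p('ring',np.array([255/5+310,212/5+140]),np.array([180/3.5+170,232/3.5+200]))
p('guard',np.array([238/5+310,330/5+140]),np.array([191/3.5+170,358/3.5+200]))
for n in ('scene','side'):
    s=snap(n,n+'8'); d=cv2.absdiff(s['color'],load(n+'7')['color']).max(2); print(n,(d>40).sum())
E
```

```text
top [0.5495 0.195  0.1626] [array([-0.6, -0.4]), array([-1. ,  0.7])]
ring [0.5491 0.1971 0.1422] [array([-0.2, -0.1]), array([-0.3,  0.2])]
guard [0.5497 0.196  0.0773] [array([-0.3, -0.2]), array([-0.5,  0.3])]
scene 64
side 2182
```

```bash
python3 - <<'E'
from h import *
for i in (9,10):
  for n in ('scene','side'):
    s=snap(n,f'{n}{i}'); d=cv2.absdiff(s['color'],load(f'{n}{i-1}')['color']).max(2)>40
    ys,xs=np.nonzero(d); print(n,i,d.sum(), (xs.min(),xs.max(),ys.min(),ys.max()) if d.any() else '', d[240:,:].sum())
st=robot.read_state();print(st['time_s'],st['qvel'].round(3),st['contact_force'])
E
```

```text
scene 9 35 (np.int64(357), np.int64(426), np.int64(75), np.int64(210)) 0
side 9 44 (np.int64(162), np.int64(265), np.int64(14), np.int64(397)) 2
scene 10 0  0
side 10 0  0
9.3167 [-0.    -0.001  0.008  0.001 -0.001  0.   ] [-0.10356683  0.13923043  0.28253707]
```

Everything is still: the earlier differences were the arm settling and its shadow. Top and guard are within about 1 mm of vertical alignment, with heights 0.163 and 0.077. Handing in.

```bash
python3 - <<'E'
from plant import robot
print(robot.hand_in())
E
```

```text
the job is handed in; nothing more can be done
None
```

The red screwdriver from the block, the smaller of the two red ones, now hangs in the eyelet of the silver plate, and the job is handed in at about 9.3 s.

**Last checks**
- **Position:** the guard sits at about (0.550, 0.196) with its centre at z ≈ 0.077, on the plate. The handle top is at z ≈ 0.163 and within about 1 mm of vertical.
- **Stillness:** the last two picture pairs showed no motion. The gripper is open and well above the driver, and the highest contact force in the readings was about 6 N, at seating.
- **Bystanders:** the yellow and blue screwdrivers still stand in their holes.

**What did not go cleanly**
- **Lookalike:** the larger red screwdriver had been standing free on its tip. It tipped over early in the run, with the gripper well above it. It now lies still on the bench, clear of the block and holder.
- **Camera agreement:** the fixed cameras and the wrist view differed by a few millimetres. I aligned the tip to the eyelet within the same images, which kept it inside the 10 mm of play.

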